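# Set up the folding display stand on the lab bench

## Robot

A 6-joint arm with a two-finger parallel gripper is mounted at the origin on the work surface. World frame = base frame: x ahead of the robot, y to its left, z up, the work surface at z = 0. Lengths are in m, angles in rad, forces in N, time in s.
With the tool pointing down it reaches from about 0.25 to 0.775 m from the base axis. Payload 4 kg.
Tool frame: the origin (TCP) lies midway between the tips of the shut fingers; the grasp point (between the pads) lies 19 mm behind it; z points along the fingers, y is the line along which they close (so a half turn about z gives the same grasp; the last joint's range is limited). The gripper opens to 94 mm and grips with 3 to 60 N. Pads are 16 mm wide; open, the fingers measure 119 mm over their backs; the gripper's body (75 mm by 177 mm) begins 78 mm behind the grasp point.
Start: joints at [1.197, 0.087, 1.371, -0, 1.684, -0.103], TCP at [0.147, 0.53, 0.206] pointing down, gripper open.
Joint ranges: [-3.1, 3.1], [-0.76, 2.03], [0.27, 2.55], [-1.08, 4.22], [0.17, 2.65], [-2.57, 2.57]. Speed limits (rad/s): [2.79, 2.79, 3.14, 3.14, 3.14, 3.14].

## Interface

Orientations are given as [roll, pitch, yaw] about the fixed x, y, z axes, in that order (R = Rz(yaw) Ry(pitch) Rx(roll)).
In Python, from plant import env gives the robot as it stands.
- The arm moves only by the tool drive_tool, never from a script. Its argument "targets" is a list of rows, each an object of numbers: "jaw": the opening, from -1 (shut) to 1 (fully open); "x", "y", "z": the shift along the tool's x, y, z in m; "wx", "wy", "wz": the turn, a rotation vector about the tool's x, y, z in rad. A call has 1 to 20 rows; each row is the pose to reach, as a shift and turn from the pose commanded when the call began, along the tool's axes at that moment; what a row does not reach only later rows make up. A row lasts 1/8 s, in which the tool goes at most 62.5 mm and 10.7 degrees, less where a joint would pass 70% of its speed; a pose out of reach is approached as far as the arm can. A call with a gripper value outside its range is refused whole. The fingers move at their own pace and stop on an object; the grip force is fixed at half the most. Time passes only in rows, so rows that repeat a pose let the fingers close. It gives the time, the measured TCP pose, the force, the opening and the grip force at its end, in the units of the state.
- env.state(): the state, without advancing time (a new reading comes with each control period).
- env.get_image(name): name is "side" or "top" or "wrist"; returns a dict with "color" (384x512x3 uint8, red, green, blue), "fov_y" (degrees; the focal length in pixels is half the picture's height over the tangent of half this angle, whatever the lens; pixels are square), "cx", "cy" (the principal point, pixels), "R" (3x3) and "t" (3): a world point X has camera coordinates R X + t. Camera axes: x right, y down, z forward; pixel columns grow to the right and rows downward; lengths in m; the calibration is good to about 2 mm. The wrist camera is an equidistant fisheye: a pixel r from the principal point sees the ray r / f radians off the axis. A picture is of the moment at which its call begins. There is no depth.
- env.finish_job(): hands the job in; it is judged then, once.
Trained networks look in the newest picture that a camera, given by its name, has taken for a name from the list of things; names that differ only in an ending like _2 or _b are one class to them, and where a whole thing is asked for, a point or a joint stands for the part that bears it (a point fixed in the world has none). Each returns a list of dicts, best first, with "confidence" (0 to 1); they miss things now and then, are a little off and sometimes report something else, mostly with a low value. They report only what shows in the picture. A call takes as long as a camera call. They do not tell look-alikes from the thing itself.
- env.recognise(camera, name): "centre" ([x, y, z] in m, in the coordinates of the camera as it stood for that picture, good to about 4 mm: the middle of the surface that is visible of it).
- env.cut_out(camera, name): "region" (384x512 bool, what is visible of it).
The state is a dict: "t": time; "joint_pos": joint angles; "qd": joint speeds; "effort": joint torques, N m; "position": TCP position; "tool_rot": TCP orientation; "wrist_force": force on the tool from outside, world axes, zero at the start; "wrist_torque": the same for the moment, N m; "finger_gap": finger opening in m; "grip_force": force on a finger pad.
Only numpy, scipy, OpenCV 4.12 (cv2) and the standard library are available. Lean on these libraries where they do the work, as an engineer would, in place of code of your own. Each camera call takes 0.05 s, during which the arm holds its last target. There are 200 camera calls.

## Task

Get the folding display stand ready for its leg to be screwed down. First slide the printer paper roll up off the stand's spindle and leave it standing on end in the white tray; then flip the kickstand leg over centre until it stays fully down; then bring the forward-leaning display upright by its top rail, and finish still holding it there so that it cannot tip. Do not disturb the box, bottle or beaker.

Things in the scene. Friction and masses are not known exactly. Their poses are not given: they have to be found in the camera images.
- stand: Fixed aluminium base plate, 220 (x) x 180 (y) x 10 mm thick, origin at the centre of its underside. The display hinges on it at x +60 mm; a bare steel spindle stands up at x -77 mm. Its x axis points the way the display tips (roughly away from the robot; yaw up to 0.4 rad either side), its y axis runs along the hinge. Does not move.
- spindle_top (a point): Top centre of the spindle: a vertical steel pin 12 mm in diameter, 40 mm tall, standing on the base plate; its top is 50 mm above the bench. The leg's foot comes to sit on it when the leg is down and the display upright.
- roll: Loose roll of white printer paper, a cylinder 50 mm in diameter and 57 mm tall with a 20 mm hole right through, about 0.1 kg; origin at the centre of its underside, z axis along the hole. It starts standing on the base plate (its underside 10 mm above the bench) with the spindle inside the hole, 17 mm shorter than the roll. There it blocks the lowered leg.
- tray_in (a point): Centre of the inner floor (5 mm above the bench) of the white open tray, fixed, 120 x 120 mm outside, rim 25 mm above the bench, walls 5 mm. It stands to the left or the right of the stand.
- display: Grey display with its frame, 0.9 kg, hinged on the base plate; origin on the hinge axis, 30 mm above the bench, z up along the display, y along the hinge. Housing: z 20 to 135, x -5 to +45, y +-75 mm. It tips forward (stand's +x) from -0.03 to 0.36 rad off upright (stops); starts on the 0.36 stop. Front-heavy: falls forward unless held. At the rail, raising takes 2 to 3 N, holding 0.5 to 1 N.
- rail (a point): The display's steel top rail: a round bar 16 mm in diameter, 140 mm long along y, parallel to the hinge and 190 mm up from it (220 mm above the bench when upright); this point is the bar's middle. Carried at its ends on two posts (10 mm thick, at y -62 and +62 mm); the 47 mm gap between bar and housing is open. Turns with the display; y axis along the bar. Hold the display here.
- leg (a joint): Swing of the kickstand leg relative to the display, rad: 0 folded up, parallel to the display and rising past the rail (start); 2.27 fully down behind it. Swings backwards (stand's -x) about an axis parallel to the hinge. It stays up by leaning past upright; once pushed over centre (upright, about 0.36 with the display on its stop) its weight drops it fully down. Under 1 N at the tip moves it.
- leg_foot (a point): Centre of the rubber ball foot (20 mm in diameter) at the leg's free end, 140 mm from the leg's pivot. The leg is a round rod 12 mm in diameter at y 0 of the stand; its pivot is on the display, 120 mm up from the hinge and 30 mm behind it (x -30 mm). Folded, the foot stands some 70 mm above the rail with a 16 mm gap between leg and rail; the space in front of the leg (+x) above the rail is free.
- slidebox: Loose cardboard box of slides, 85 x 85 x 40 mm, on the side of the stand away from the tray; origin at the centre of its underside. Leave alone.
- reagent: Loose amber bottle, 60 mm in diameter, 130 mm tall, standing to the left beyond the tray or box; origin at the centre of its underside. Leave alone.
- beaker: Loose glass beaker, 72 mm in diameter, 85 mm tall, standing to the right beyond the tray or box; origin at the centre of its underside. Leave alone.
Not all that is in view belongs to the job. There is more than one size of the part that bears tray_in; the job needs the larger. Of the things shaped like the roll, the white one is meant.

How it is judged:
On the way, in this order (a step that is already met when the one before it is completed fails the run):
1. the roll stands on end in the tray, let go (horizontal distance between roll and tray_in below 0.045 m and z of roll in the frame of tray_in below 0.008 m and angle between roll's own z axis and vertical below 0.12 rad and contact force between the fingers and roll below 0.05 N), for 0.2 s.
2. the leg is flipped fully down (value of joint leg above 2.1 rad), for 0.2 s.
3. the display is upright, held by the fingers (angle between display's own z axis and vertical below 0.07 rad and contact force between the fingers and display above 0.3 N and value of joint leg above 2.1 rad), for 0.2 s.
At the end, for the whole second after the job is handed in: Roll standing released on the tray floor (45 mm of centre, 8 mm of floor, tilt under 0.12 rad); leg joint above 2.1; display lean under 0.07 rad and still (0.1 rad/s); fingers hold it with over 0.3 N (all of step 1 and all of step 3 and angular speed of display below 0.1 rad/s); the arm keeps its last pose, push and grip.
It fails at once if the slide box, bottle or beaker is moved more than 30 mm (distance of any of slidebox, reagent, beaker from where it was at the start of the episode above 0.03 m).
It also fails if it takes over 62 s, if anything falls off the work surface, if the arm or the gripper's body presses on something with over 40 N, if the wrist force passes 120 N, or if a joint passes its speed limit or range.

## Working session

There is one attempt and no reset: what is moved stays moved. The work goes in short steps, Python scripts to look and compute and a tool call to move; the robot and the scene stay as the last step left them, time stands still between calls to the robot, and variables do not carry over. Pictures are saved under pics/ and viewed, at most 10 in all, crops included, and the job is handed in when it is done.

Besides the shell and the picture viewer there is one more tool, called after "Request:" as name(argument=value, ...), one argument or row to a line, values as JSON. drive_tool: Moves the arm, as the interface text tells. Its arguments: {"type":"object","properties":{"targets":{"type":"array","items":{"type":"object","properties":{"jaw":{"type":"number"},"x":{"type":"number"},"y":{"type":"number"},"z":{"type":"number"},"wx":{"type":"number"},"wy":{"type":"number"},"wz":{"type":"number"}}}}},"required":["targets"]}

```bash
mkdir -p pics
cat > h.py <<'E'
import numpy as np, cv2
from plant import env
from scipy.spatial.transform import Rotation as Ro
def toworld(im,c): return np.array(im["R"]).T@(np.array(c)-np.array(im["t"]))
def proj(im,X):
    c=np.array(im["R"])@np.array(X)+np.array(im["t"]); f=192/np.tan(np.radians(im["fov_y"]/2))
    return im["cx"]+f*c[0]/c[2], im["cy"]+f*c[1]/c[2]
def ray(im,u,v):
    f=192/np.tan(np.radians(im["fov_y"]/2)); d=np.array([(u-im["cx"])/f,(v-im["cy"])/f,1.])
    R=np.array(im["R"]); return -R.T@np.array(im["t"]), R.T@d
def onz(im,u,v,z):
    o,d=ray(im,u,v); return o+d*(z-o[2])/d[2]
E
python3 - <<'E'
from h import *
ims={}
for cam in ("top","side"):
    im=env.get_image(cam); ims[cam]=im
    cv2.imwrite(f"pics/{cam}0.png",im["color"][:,:,::-1])
    for n in ("roll","tray_in","stand","display","rail","leg","leg_foot","spindle_top","slidebox","reagent","beaker"):
        try:
            for r in env.recognise(cam,n)[:4]:
                w=toworld(im,r["centre"]); print(cam,n,round(r["confidence"],2),w.round(3),np.round(proj(im,w)))
        except Exception as e: print(cam,n,e)
    print(im["fov_y"],-np.array(im["R"]).T@im["t"])
print(env.state())
E
```

```text
top roll 0.54 [ 0.312 -0.15   0.059] [316. 242.]
top tray_in 0.61 [0.352 0.511 0.006] [146. 230.]
top stand 0.72 [ 0.546 -0.067  0.005] [292. 183.]
top display 0.73 [ 0.596 -0.072  0.146] [297. 163.]
top rail 0.87 [ 0.594 -0.071  0.144] [297. 163.]
top leg_foot 0.47 [ 0.601 -0.073  0.234] [300. 155.]
top leg_foot 0.39 [ 0.599 -0.071  0.143] [297. 162.]
top spindle_top 0.87 [ 0.545 -0.062  0.009] [291. 183.]
top slidebox 0.73 [ 0.426 -0.304  0.036] [355. 213.]
top slidebox 0.61 [ 0.603 -0.073  0.237] [300. 154.]
top reagent 0.77 [0.62  0.314 0.088] [195. 160.]
top reagent 0.44 [ 0.612 -0.328  0.041] [360. 166.]
top beaker 0.72 [ 0.612 -0.33   0.041] [360. 166.]
54.03202663175971 [0.26505879 0.06570456 1.49055412]
side roll 0.64 [ 0.316 -0.157  0.058] [229. 286.]
side roll 0.58 [ 0.422 -0.062  0.065] [251. 246.]
side roll 0.2 [ 0.425 -0.32   0.04 ] [287. 325.]
side tray_in 0.74 [0.418 0.338 0.005] [208. 167.]
side tray_in 0.67 [0.357 0.514 0.001] [178. 140.]
side stand 0.68 [ 0.559 -0.088  0.013] [294. 247.]
side display 0.88 [ 0.598 -0.09   0.136] [309. 222.]
side display 0.21 [ 0.555
[... 479 characters left out ...]
0.73629581  1.26694001]
{'t': 1.2, 'joint_pos': array([ 1.19692856e+00,  8.71962995e-02,  1.37072116e+00, -1.19051965e-05,
        1.68360112e+00, -1.03103453e-01]), 'qd': array([ 0.00157113,  0.00255201, -0.00183443,  0.00148054, -0.00307783,
       -0.00052052]), 'effort': array([ 6.39209679e-05, -3.40042770e+01, -3.02596664e+01,  7.17566418e-02,
        2.38242449e-02, -5.89867781e-07]), 'position': array([0.14712104, 0.52996741, 0.20549715]), 'tool_rot': array([3.14152020e+00, 1.93898642e-05, 2.87082700e+00]), 'wrist_force': array([ 0.00189776, -0.36608503, -0.62816134]), 'wrist_torque': array([-0.01024864,  0.01061418,  0.02734512]), 'grip_force': 0.0, 'finger_gap': 0.09380665859972874}
```

View pics/top0.png

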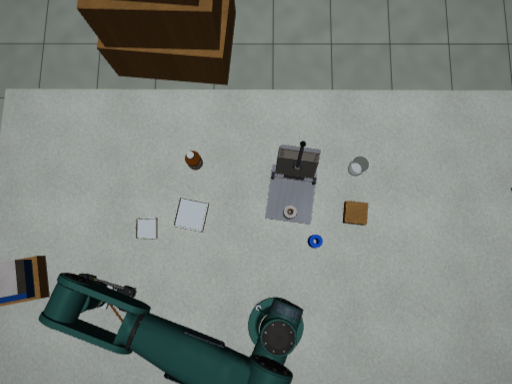

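View pics/side0.png

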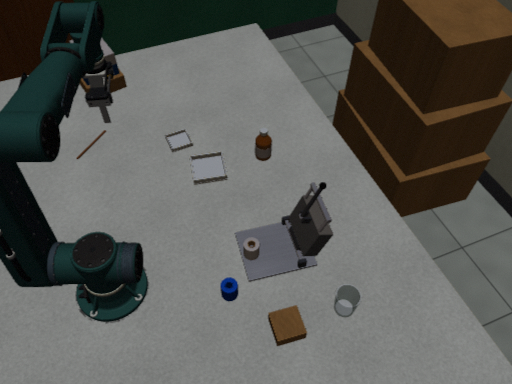

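White candidates: the white roll is at top (290,212) / side (251,246), sitting on the stand, so it is the one meant; the blue ring at top (316,241) is a decoy. Of the trays, top (191,215) is the larger and is the one wanted; top (146,229) is the smaller. I'll confirm this in one crop and measure at the same time.

```bash
cat > m.py <<'E'
from h import *
T=env.get_image("top"); S=env.get_image("side")
a=cv2.resize(T["color"][138:238,262:328],None,fx=6,fy=6,interpolation=cv2.INTER_CUBIC)
b=cv2.resize(S["color"][178:288,230:332],None,fx=3.9,fy=3.9,interpolation=cv2.INTER_CUBIC)
t=cv2.resize(T["color"][190:244,130:224],None,fx=3,fy=3,interpolation=cv2.INTER_CUBIC)
o=np.zeros((600,800,3),np.uint8); o[:,:396]=a[:, :396]; o[:b.shape[0],398:398+b.shape[1]]=b; o[432:432+t.shape[0],400:400+t.shape[1]]=t
cv2.imwrite("pics/crop1.png",o[:,:,::-1])
def mids(im,cam,n):
    for r in env.cut_out(cam,n)[:3]:
        m=r["region"].astype(np.uint8); (c,s,an)=cv2.minAreaRect(cv2.findNonZero(m))
        print(cam,n,round(r["confidence"],2),"n",m.sum(),"c",np.round(c,1),"s",np.round(s,1),"a",round(an,1), "box",cv2.boxPoints((c,s,an)).round(1).tolist())
for cam,im in (("top",T),("side",S)):
    for n in ("tray_in","roll","leg","rail","spindle_top","slidebox"): mids(im,cam,n)
def tri(a,b):
    o1,d1=ray(T,*a);o2,d2=ray(S,*b)
    A=np.stack([d1,-d2],1); s=np.linalg.lstsq(A,o2-o1,rcond=None)[0]
    p,q=o1+d1*s[0],o2+d2*s[1]; return (p+q)/2,np.linalg.norm(p-q)
import pickle; pickle.dump((T,S),open("ims.pkl","wb"))
E
python3 m.py
```

```text
top tray_in 0.79 n 932 c [190.7 214.3] s [30.8 30.7] a 11.9 box [[172.5, 226.1999969482422], [178.8000030517578, 196.10000610351562], [209.0, 202.5], [202.60000610351562, 232.5]]
top tray_in 0.78 n 454 c [147.  228.5] s [21. 22.] a 90.0 box [[136.0, 218.0], [158.0, 218.0], [158.0, 239.0], [136.0, 239.0]]
top tray_in 0.18 n 159 c [300.6 155. ] s [ 6.5 29.2] a 11.8 box [[294.3999938964844, 168.6999969482422], [300.3999938964844, 140.0], [306.79998779296875, 141.39999389648438], [300.79998779296875, 170.0]]
top roll 0.58 n 159 c [289.5 212.5] s [13. 13.] a 90.0 box [[283.0, 206.0], [296.0, 206.0], [296.0, 219.0], [283.0, 219.0]]
top roll 0.5 n 172 c [314.5 241.5] s [13. 15.] a 90.0 box [[307.0, 235.0], [322.0, 235.0], [322.0, 248.0], [307.0, 248.0]]
top rail 0.55 n 1349 c [297.7 160.7] s [41.7 38.7] a 8.1 box [[274.29998779296875, 176.89999389648438], [279.79998779296875, 138.5], [321.1000061035156, 144.39999389648438], [315.6000061035156, 182.8000030517578]]
top spindle_top 0.85 n 3280 c [292.5 181.5] s [47.  81.5] a 8.1 box [[263.5, 218.5], [275.0, 137.89999389648438], [321.5, 144.5],
[... 1542 characters left out ...]
.70001220703125, 185.0], [300.79998779296875, 218.60000610351562]]
side rail 0.72 n 2277 c [307.4 219.8] s [72.8 45.2] a 80.0 box [[278.79998779296875, 187.89999389648438], [323.29998779296875, 180.0], [335.8999938964844, 251.6999969482422], [291.3999938964844, 259.5]]
side spindle_top 0.76 n 4752 c [285.8 231.3] s [ 80.6 100.4] a 74.9 box [[226.8000030517578, 205.5], [323.70001220703125, 179.3000030517578], [344.79998779296875, 257.1000061035156], [247.8000030517578, 283.29998779296875]]
side slidebox 0.62 n 1116 c [286.6 324.8] s [35.4 32.3] a 71.6 box [[265.70001220703125, 313.1000061035156], [296.29998779296875, 302.8999938964844], [307.5, 336.5], [276.8999938964844, 346.70001220703125]]
```

View pics/crop1.png

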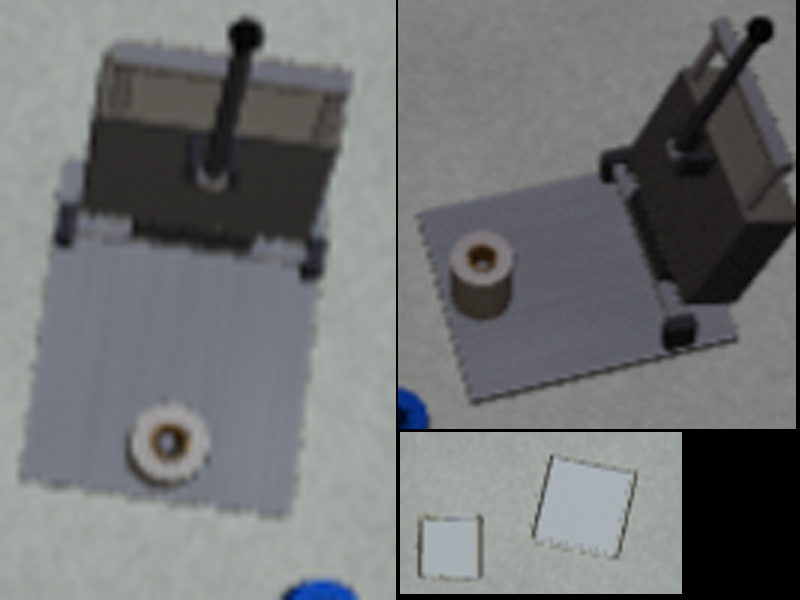

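The crop confirms it: the white roll stands on the spindle (top 290,211.5; side 251.5,244), the blue one is off the plate, and the larger tray is at top (190.7,214.3). Now I'll triangulate.

```bash
cat > tri.py <<'E'
from h import *
import pickle
T,S=pickle.load(open("ims.pkl","rb"))
def tri(a,b):
    o1,d1=ray(T,*a);o2,d2=ray(S,*b)
    s=np.linalg.lstsq(np.stack([d1,-d2],1),o2-o1,rcond=None)[0]
    p,q=o1+d1*s[0],o2+d2*s[1]; return (p+q)/2,np.linalg.norm(p-q)
ct=lambda x,y:(262+(x+.5)/6-.5,138+(y+.5)/6-.5)
cs=lambda x,y:(230+(x-398+.5)/3.9-.5,178+(y+.5)/3.9-.5)
E
python3 - <<'E'
from tri import *
D={}
for n,a,b in [("rolltop",ct(169,441),cs(482,258)),("foot",ct(246,36),cs(761,29)),("railL",ct(112,50),cs(722,25)),("railR",ct(346,80),cs(782,160)),
  ("cornL",ct(20,483),cs(418,213)),("cornR",ct(290,518),cs(472,401)),("pivot",ct(213,178),cs(676,152)),("tray",(190.7,214.3),(207.5,167.1))]:
    p,e=tri(a,b); D[n]=p; print(n,p.round(4),round(e,4))
d=D["railL"]-D["railR"]; print("rail len",np.linalg.norm(d),"yaw",np.arctan2(-d[0],d[1]))
d=D["cornL"]-D["cornR"]; print("plate",np.linalg.norm(d),"yaw",np.arctan2(-d[0],d[1]))
print("roll on z=.067",onz(T,*ct(169,441),.067),onz(S,*cs(482,258),.067))
print("tray z=.02", onz(T,190.7,214.3,.02),onz(S,207.5,167.1,.02))
# predicted geometry
def build(sx,sy,yaw,th=.36):
    R=Ro.from_euler('z',yaw).as_matrix(); o=np.array([sx,sy,0])
    h=np.array([.06,0,.03]); Q=Ro.from_euler('y',th).as_matrix()
    W=lambda p:R@p+o
    return dict(spindle=W(np.array([-.077,0,.067])),foot=W(h+Q@[-.03,0,.26]),railL=W(h+Q@[0,.07,.19]),railR=W(h+Q@[0,-.07,.19]),cornL=W(np.array([-.11,.09,.01])),cornR=W(np.array([-.11,-.09,.01])))
from scipy.optimize import least_squares
obs=[("spindle",ct(169,441),cs(482,258)),("foot",ct(246,36),cs(761,29)),("cornL",ct(20,483),cs(418,213)),("cornR",ct(290,518),cs(472,401)),("railL",ct(112,50),cs(722,25)),("railR",ct(346,80),cs(782,160))]
def f(p):
    b=build(*p); r=[]
    for n,a,s in obs: r+=list(np.array(proj(T,b[n]))-a)+list(np.array(proj(S,b[n]))-s)
    return r
s=least_squares(f,[.53,-.07,-.15],loss="soft_l1"); print(s.x,np.round(s.fun,1))
for k,v in build(*s.x).items(): print(k,v.round(4))
E
```

```text
rolltop [ 0.4279 -0.0519  0.06  ] 0.0001
foot [ 0.6287 -0.0773  0.2805] 0.0009
railL [ 0.6438 -0.0078  0.1987] 0.0
railR [ 0.6221 -0.1429  0.2108] 0.0016
cornL [0.4071 0.0414 0.0028] 0.0031
cornR [ 0.3848 -0.1359  0.0024] 0.001
pivot [ 0.5782 -0.0718  0.1497] 0.0001
tray [0.417  0.3361 0.0079] 0.0004
rail len 0.13735730972487742 yaw -0.15855086544964056
plate 0.17863686397059522 yaw -0.12512727105115773
roll on z=.067 [ 0.42707647 -0.05131482  0.067     ] [ 0.42630626 -0.05590214  0.067     ]
tray z=.02 [0.41596143 0.33383786 0.02      ] [0.41417673 0.32581898 0.02      ]
[ 0.5047037  -0.06219052 -0.12134673] [ 0.4 -0.3  0.2 -1.   0.1 -0.  -0.5 -0.6  0.3 -0.4 -0.6 -0.8  0.9 -0.2
  0.1 -0.5  0.2  0.5 -1.  -1.4  1.   0.4  0.9  1.6]
spindle [ 0.4283 -0.0529  0.067 ]
foot [ 0.6273 -0.0771  0.2839]
railL [ 0.6392 -0.0081  0.2078]
railR [ 0.6222 -0.147   0.2078]
cornL [0.4064 0.0405 0.01  ]
cornR [ 0.3846 -0.1382  0.01  ]
```

Request:
drive_tool(
  targets=[
    {"jaw":1,"x":-0.04,"y":-0.045,"z":0,"wz":-0.02},
    {"jaw":1,"x":-0.08,"y":-0.09,"wz":-0.05},
    {"jaw":1,"x":-0.12,"y":-0.135,"wz":-0.08},
    {"jaw":1,"x":-0.16,"y":-0.18,"wz":-0.1},
    {"jaw":1,"x":-0.2,"y":-0.225,"wz":-0.12},
    {"jaw":1,"x":-0.24,"y":-0.27,"wz":-0.147},
    {"jaw":1,"x":-0.28,"y":-0.315,"wz":-0.147},
    {"jaw":1,"x":-0.32,"y":-0.36,"wz":-0.147},
    {"jaw":1,"x":-0.36,"y":-0.405,"wz":-0.147},
    {"jaw":1,"x":-0.4,"y":-0.45,"wz":-0.147},
    {"jaw":1,"x":-0.427,"y":-0.487,"wz":-0.147},
    {"jaw":1,"x":-0.427,"y":-0.487,"wz":-0.147},
    {"jaw":1,"x":-0.427,"y":-0.487,"wz":-0.147},
    {"jaw":1,"x":-0.427,"y":-0.487,"wz":-0.147},
  ],
)

```text
invalid input at $.targets[0]: expected keys jaw, x, y, z, wx, wy, wz
```

Run:
```python
from h import *
im=env.get_image("wrist"); cv2.imwrite("pics/w1.png",im["color"][:,:,::-1])
s=env.state(); print(s["t"],s["position"],s["tool_rot"],s["joint_pos"])
for n in ("roll","spindle_top","rail","leg_foot"):
    for r in env.recognise("wrist",n)[:3]: print(n,round(r["confidence"],2),toworld(im,r["centre"]).round(4))
```

```text
1.95 [0.1471349  0.52997652 0.20547853] [3.14151756e+00 1.19407955e-05 2.87079653e+00] [ 1.19690614e+00  8.72256471e-02  1.37072621e+00 -4.17566822e-06
  1.68356487e+00 -1.03094533e-01]
```

View pics/w1.png

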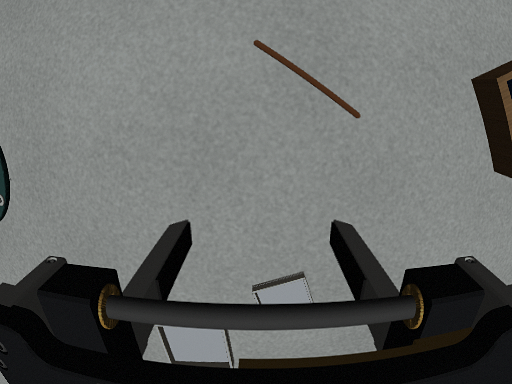

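The call was refused because every key is required, so the arm didn't move. The wrist view shows only the bench and the trays, with the fingers at (185,225) and (340,225).

Request:
drive_tool(
  targets=[
    {"jaw":1,"x":-0.04,"y":-0.045,"z":0,"wx":0,"wy":0,"wz":-0.02},
    {"jaw":1,"x":-0.08,"y":-0.09,"z":0,"wx":0,"wy":0,"wz":-0.05},
    {"jaw":1,"x":-0.12,"y":-0.135,"z":0,"wx":0,"wy":0,"wz":-0.08},
    {"jaw":1,"x":-0.16,"y":-0.18,"z":0,"wx":0,"wy":0,"wz":-0.1},
    {"jaw":1,"x":-0.2,"y":-0.225,"z":0,"wx":0,"wy":0,"wz":-0.12},
    {"jaw":1,"x":-0.24,"y":-0.27,"z":0,"wx":0,"wy":0,"wz":-0.147},
    {"jaw":1,"x":-0.28,"y":-0.315,"z":0,"wx":0,"wy":0,"wz":-0.147},
    {"jaw":1,"x":-0.32,"y":-0.36,"z":0,"wx":0,"wy":0,"wz":-0.147},
    {"jaw":1,"x":-0.36,"y":-0.405,"z":0,"wx":0,"wy":0,"wz":-0.147},
    {"jaw":1,"x":-0.4,"y":-0.45,"z":0,"wx":0,"wy":0,"wz":-0.147},
    {"jaw":1,"x":-0.427,"y":-0.487,"z":0,"wx":0,"wy":0,"wz":-0.147},
    {"jaw":1,"x":-0.427,"y":-0.487,"z":0,"wx":0,"wy":0,"wz":-0.147},
    {"jaw":1,"x":-0.427,"y":-0.487,"z":0,"wx":0,"wy":0,"wz":-0.147},
    {"jaw":1,"x":-0.427,"y":-0.487,"z":0,"wx":0,"wy":0,"wz":-0.147},
  ],
)

```text
t: 3.9
position: [0.4281, -0.0523, 0.2057]
tool_rot: [3.141, 0.0, 3.02]
wrist_force: [-0.0, -0.1, -0.2]
finger_gap: 0.0939
grip_force: 0.0
```

Run:
```python
from h import *
im=env.get_image("wrist"); cv2.imwrite("pics/w2.png",im["color"][:,:,::-1])
s=env.state(); print(s["t"],s["position"],s["tool_rot"],s["joint_pos"])
import pickle; pickle.dump(im,open("w2.pkl","wb"))
def wp(X):
    c=np.array(im["R"])@X+im["t"]; f=192/np.tan(np.radians(im["fov_y"]/2)); th=np.arctan2(np.hypot(c[0],c[1]),c[2]); k=f*th/np.hypot(c[0],c[1]); return im["cx"]+k*c[0],im["cy"]+k*c[1]
print("pred roll top", wp(np.array([.428,-.053,.067])))
for n in ("roll",):
    for r in env.recognise("wrist",n)[:3]: print(n,round(r["confidence"],2),toworld(im,r["centre"]).round(4))
    for r in env.cut_out("wrist",n)[:2]: print(cv2.minAreaRect(cv2.findNonZero(r["region"].astype(np.uint8))))
```

```text
3.95 [ 0.4280533  -0.05229215  0.20569866] [3.14135460e+00 5.08150693e-04 3.01995580e+00] [-2.53439286e-01 -1.81641353e-01  1.62798407e+00  3.05111065e-04
  1.69477747e+00 -1.70256101e+00]
pred roll top (np.float64(260.9321215359194), np.float64(181.60399636742417))
roll 0.9 [ 0.3167 -0.1469  0.0508]
roll 0.81 [ 0.4223 -0.0535  0.0663]
((261.0, 174.5), (44.0, 49.0), 0.0)
((168.50001525878906, 95.5), (51.175018310546875, 43.413875579833984), 14.03624439239502)
```

View pics/w2.png

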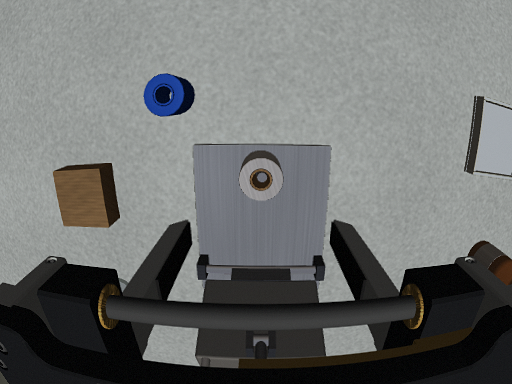

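The wrist view shows the roll's hole at (261,179.5) against a predicted (261,181.6), about 2 mm off. The plate lies square to the tool. Descending and gripping.

Request:
drive_tool(
  targets=[
    {"jaw":1,"x":0.0015,"y":0,"z":0.04,"wx":0,"wy":0,"wz":0},
    {"jaw":1,"x":0.0015,"y":0,"z":0.08,"wx":0,"wy":0,"wz":0},
    {"jaw":1,"x":0.0015,"y":0,"z":0.12,"wx":0,"wy":0,"wz":0},
    {"jaw":1,"x":0.0015,"y":0,"z":0.15,"wx":0,"wy":0,"wz":0},
    {"jaw":1,"x":0.0015,"y":0,"z":0.17,"wx":0,"wy":0,"wz":0},
    {"jaw":1,"x":0.0015,"y":0,"z":0.17,"wx":0,"wy":0,"wz":0},
    {"jaw":-1,"x":0.0015,"y":0,"z":0.17,"wx":0,"wy":0,"wz":0},
    {"jaw":-1,"x":0.0015,"y":0,"z":0.17,"wx":0,"wy":0,"wz":0},
    {"jaw":-1,"x":0.0015,"y":0,"z":0.17,"wx":0,"wy":0,"wz":0},
    {"jaw":-1,"x":0.0015,"y":0,"z":0.17,"wx":0,"wy":0,"wz":0},
    {"jaw":-1,"x":0.0015,"y":0,"z":0.17,"wx":0,"wy":0,"wz":0},
    {"jaw":-1,"x":0.0015,"y":0,"z":0.17,"wx":0,"wy":0,"wz":0},
  ],
)

```text
t: 5.55
position: [0.427, -0.0532, 0.0358]
tool_rot: [3.141, 0.0, 3.018]
wrist_force: [0.7, 0.8, 2.1]
finger_gap: 0.0502
grip_force: 30.0
```

Request:
drive_tool(
  targets=[
    {"jaw":-1,"x":0,"y":0,"z":-0.02,"wx":0,"wy":0,"wz":0},
    {"jaw":-1,"x":0,"y":0,"z":-0.05,"wx":0,"wy":0,"wz":0},
    {"jaw":-1,"x":0,"y":0,"z":-0.085,"wx":0,"wy":0,"wz":0},
    {"jaw":-1,"x":0,"y":0,"z":-0.1,"wx":0,"wy":0,"wz":0},
    {"jaw":-1,"x":0,"y":0.02,"z":-0.1,"wx":0,"wy":0,"wz":0},
    {"jaw":-1,"x":0.01,"y":0.06,"z":-0.1,"wx":0,"wy":0,"wz":0},
    {"jaw":-1,"x":0.02,"y":0.105,"z":-0.1,"wx":0,"wy":0,"wz":0},
    {"jaw":-1,"x":0.025,"y":0.15,"z":-0.1,"wx":0,"wy":0,"wz":0},
    {"jaw":-1,"x":0.03,"y":0.195,"z":-0.1,"wx":0,"wy":0,"wz":0},
    {"jaw":-1,"x":0.04,"y":0.24,"z":-0.1,"wx":0,"wy":0,"wz":0},
    {"jaw":-1,"x":0.045,"y":0.285,"z":-0.1,"wx":0,"wy":0,"wz":0},
    {"jaw":-1,"x":0.05,"y":0.33,"z":-0.1,"wx":0,"wy":0,"wz":0},
    {"jaw":-1,"x":0.055,"y":0.365,"z":-0.1,"wx":0,"wy":0,"wz":0},
    {"jaw":-1,"x":0.059,"y":0.382,"z":-0.1,"wx":0,"wy":0,"wz":0},
    {"jaw":-1,"x":0.059,"y":0.382,"z":-0.1,"wx":0,"wy":0,"wz":0},
    {"jaw":-1,"x":0.059,"y":0.382,"z":-0.07,"wx":0,"wy":0,"wz":0},
    {"jaw":-1,"x":0.059,"y":0.382,"z":-0.04,"wx":0,"wy":0,"wz":0},
    {"jaw":-1,"x":0.059,"y":0.382,"z":-0.02,"wx":0,"wy":0,"wz":0},
  ],
)

```text
t: 7.8
position: [0.415, 0.3308, 0.0538]
tool_rot: [-3.139, -0.001, 3.016]
wrist_force: [-0.1, -1.3, -2.0]
finger_gap: 0.05
grip_force: 30.0
```

Run:
```python
from h import *
T=env.get_image("top"); S=env.get_image("side")
a=cv2.resize(T["color"][180:250,130:230],None,fx=4,fy=4); b=cv2.resize(S["color"][90:200,140:240],None,fx=4,fy=4)
o=np.zeros((440,800,3),np.uint8); o[:280,:400]=a; o[:,400:]=b; cv2.imwrite("pics/t3.png",o[:,:,::-1])
s=env.state(); print(s["t"],s["position"],s["wrist_force"],s["finger_gap"])
print(proj(T,[.4155,.333,.025]),proj(S,[.4155,.333,.025]))
```

```text
7.9 [0.41374921 0.33017956 0.05253306] [-0.45581193  0.46514797 -0.68889799] 0.050227594888384415
(np.float64(190.68172135587085), np.float64(214.28669713745902)) (np.float64(207.09737351962704), np.float64(164.673615701676))
```

View pics/t3.png

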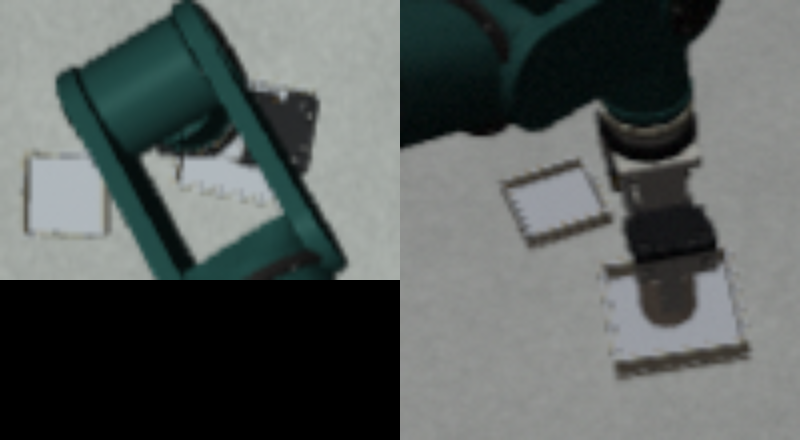

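The side view shows the held roll over the middle of the larger tray, at crop (668,322). I'll lower it, let go and rise.

Request:
drive_tool(
  targets=[
    {"jaw":-1,"x":0,"y":0,"z":0.012,"wx":0,"wy":0,"wz":0},
    {"jaw":-1,"x":0,"y":0,"z":0.02,"wx":0,"wy":0,"wz":0},
    {"jaw":-1,"x":0,"y":0,"z":0.022,"wx":0,"wy":0,"wz":0},
    {"jaw":-1,"x":0,"y":0,"z":0.022,"wx":0,"wy":0,"wz":0},
    {"jaw":-1,"x":0,"y":0,"z":0.022,"wx":0,"wy":0,"wz":0},
  ],
)

```text
t: 8.52
position: [0.4157, 0.3333, 0.034]
tool_rot: [3.141, 0.001, 3.018]
wrist_force: [0.5, 0.4, -0.9]
finger_gap: 0.05
grip_force: 30.0
```

Request:
drive_tool(
  targets=[
    {"jaw":-1,"x":0,"y":0,"z":0.003,"wx":0,"wy":0,"wz":0},
    {"jaw":-1,"x":0,"y":0,"z":0.003,"wx":0,"wy":0,"wz":0},
    {"jaw":0.7,"x":0,"y":0,"z":0.003,"wx":0,"wy":0,"wz":0},
    {"jaw":0.7,"x":0,"y":0,"z":0.003,"wx":0,"wy":0,"wz":0},
    {"jaw":0.7,"x":0,"y":0,"z":0.003,"wx":0,"wy":0,"wz":0},
    {"jaw":0.7,"x":0,"y":0,"z":0.003,"wx":0,"wy":0,"wz":0},
    {"jaw":0.7,"x":0,"y":0,"z":-0.01,"wx":0,"wy":0,"wz":0},
    {"jaw":0.7,"x":0,"y":0,"z":-0.04,"wx":0,"wy":0,"wz":0},
    {"jaw":0.7,"x":0,"y":0,"z":-0.08,"wx":0,"wy":0,"wz":0},
    {"jaw":-1,"x":0,"y":0,"z":-0.13,"wx":0,"wy":0,"wz":0},
    {"jaw":-1,"x":0,"y":0,"z":-0.18,"wx":0,"wy":0,"wz":0},
    {"jaw":-1,"x":0,"y":0,"z":-0.23,"wx":0,"wy":0,"wz":0},
    {"jaw":-1,"x":0,"y":0,"z":-0.28,"wx":0,"wy":0,"wz":0},
    {"jaw":-1,"x":0,"y":0,"z":-0.31,"wx":0,"wy":0,"wz":0},
    {"jaw":-1,"x":0,"y":0,"z":-0.31,"wx":0,"wy":0,"wz":0},
  ],
)

```text
t: 10.4
position: [0.4161, 0.3335, 0.3476]
tool_rot: [3.137, 0.006, 3.018]
wrist_force: [0.2, -0.8, -0.8]
finger_gap: 0.0238
grip_force: 0.0
```

Run:
```python
from h import *
S=env.get_image("side"); b=cv2.resize(S["color"][120:290,150:350],None,fx=4,fy=3.5); cv2.imwrite("pics/t4.png",b[:,:,::-1])
for r in env.recognise("side","roll")[:3]: print(r["confidence"],toworld(S,r["centre"]).round(3))
s=env.state(); print(s["t"],s["position"],s["tool_rot"],s["finger_gap"])
p=s["position"]; R=Ro.from_euler("xyz",s["tool_rot"]).as_matrix()
yaw=-.125; sx=np.array([np.cos(yaw),np.sin(yaw),0])
foot=np.array([.628,-.077,.284])
for q in (foot+.075*sx+[0,0,.05], foot+.06*sx-[0,0,.044]): print((R.T@(q-p)).round(4), q)
```

```text
0.89 [ 0.315 -0.158  0.057]
0.59 [0.407 0.318 0.055]
10.5 [0.41525091 0.33290798 0.34287151] [-3.14126738e+00 -4.22359246e-04  3.01780170e+00] 0.015336262697876416
[-0.3367 -0.3806  0.0089] [ 0.70241483 -0.08635061  0.334     ]
[-0.3218 -0.3805  0.1029] [ 0.68753186 -0.08448048  0.24      ]
```

View pics/t4.png

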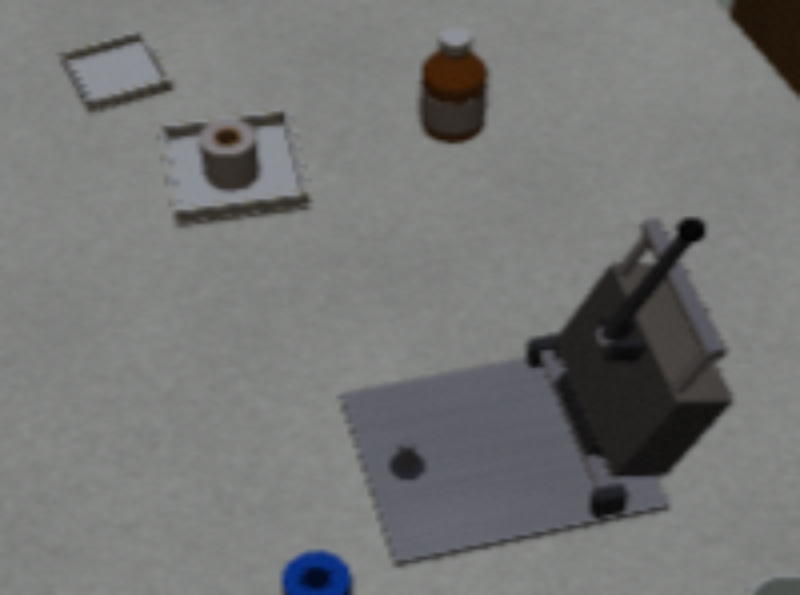

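The side picture shows the roll standing near the middle of the larger tray (crop 230,155) and a bare spindle at (407,460). Next I'll move to the front of the leg with the fingers shut.

Request:
drive_tool(
  targets=[
    {"jaw":-1,"x":-0.02,"y":-0.025,"z":0,"wx":0,"wy":0,"wz":0},
    {"jaw":-1,"x":-0.06,"y":-0.06,"z":0,"wx":0,"wy":0,"wz":0},
    {"jaw":-1,"x":-0.1,"y":-0.1,"z":0,"wx":0,"wy":0,"wz":0},
    {"jaw":-1,"x":-0.14,"y":-0.14,"z":0,"wx":0,"wy":0,"wz":0},
    {"jaw":-1,"x":-0.18,"y":-0.18,"z":0,"wx":0,"wy":0,"wz":0},
    {"jaw":-1,"x":-0.22,"y":-0.22,"z":0,"wx":0,"wy":0,"wz":0},
    {"jaw":-1,"x":-0.26,"y":-0.26,"z":0,"wx":0,"wy":0,"wz":0},
    {"jaw":-1,"x":-0.3,"y":-0.3,"z":0,"wx":0,"wy":0,"wz":0},
    {"jaw":-1,"x":-0.337,"y":-0.34,"z":0,"wx":0,"wy":0,"wz":0},
    {"jaw":-1,"x":-0.337,"y":-0.375,"z":0,"wx":0,"wy":0,"wz":0},
    {"jaw":-1,"x":-0.337,"y":-0.381,"z":0,"wx":0,"wy":0,"wz":0},
    {"jaw":-1,"x":-0.337,"y":-0.381,"z":0,"wx":0,"wy":0,"wz":0},
    {"jaw":-1,"x":-0.337,"y":-0.381,"z":0,"wx":0,"wy":0,"wz":0},
    {"jaw":-1,"x":-0.337,"y":-0.381,"z":0,"wx":0,"wy":0,"wz":0},
  ],
)

```text
t: 12.25
position: [0.7027, -0.0851, 0.3442]
tool_rot: [3.141, 0.001, 3.02]
wrist_force: [1.7, 0.5, -0.2]
finger_gap: 0.0003
grip_force: 0.0
```

Request:
drive_tool(
  targets=[
    {"jaw":-1,"x":0,"y":0,"z":0.04,"wx":0,"wy":0,"wz":0},
    {"jaw":-1,"x":0,"y":0,"z":0.08,"wx":0,"wy":0,"wz":0},
    {"jaw":-1,"x":0,"y":0,"z":0.1,"wx":0,"wy":0,"wz":0},
    {"jaw":-1,"x":0.02,"y":0,"z":0.1,"wx":0,"wy":0,"wz":0},
    {"jaw":-1,"x":0.04,"y":0,"z":0.1,"wx":0,"wy":0,"wz":0},
    {"jaw":-1,"x":0.055,"y":0,"z":0.1,"wx":0,"wy":0,"wz":0},
    {"jaw":-1,"x":0.065,"y":0,"z":0.1,"wx":0,"wy":0,"wz":0},
    {"jaw":-1,"x":0.075,"y":0,"z":0.1,"wx":0,"wy":0,"wz":0},
    {"jaw":-1,"x":0.085,"y":0,"z":0.1,"wx":0,"wy":0,"wz":0},
    {"jaw":-1,"x":0.095,"y":0,"z":0.1,"wx":0,"wy":0,"wz":0},
    {"jaw":-1,"x":0.105,"y":0,"z":0.1,"wx":0,"wy":0,"wz":0},
    {"jaw":-1,"x":0.115,"y":0,"z":0.1,"wx":0,"wy":0,"wz":0},
    {"jaw":-1,"x":0.125,"y":0,"z":0.1,"wx":0,"wy":0,"wz":0},
    {"jaw":-1,"x":0.135,"y":0,"z":0.1,"wx":0,"wy":0,"wz":0},
    {"jaw":-1,"x":0.145,"y":0,"z":0.1,"wx":0,"wy":0,"wz":0},
    {"jaw":-1,"x":0.155,"y":0,"z":0.1,"wx":0,"wy":0,"wz":0},
    {"jaw":-1,"x":0.165,"y":0,"z":0.1,"wx":0,"wy":0,"wz":0},
    {"jaw":-1,"x":0.165,"y":0,"z":0.1,"wx":0,"wy":0,"wz":0},
  ],
)

```text
t: 14.5
position: [0.5386, -0.0662, 0.2438]
tool_rot: [3.142, 0.001, 3.018]
wrist_force: [-0.1, 0.4, 0.2]
finger_gap: 0.0005
grip_force: 0.0
```

Run:
```python
from h import *
S=env.get_image("side"); T=env.get_image("top")
b=cv2.resize(S["color"][150:290,210:350],None,fx=4,fy=4); a=cv2.resize(T["color"][130:240,262:328],None,fx=3.6,fy=4)
o=np.zeros((560,800,3),np.uint8); o[:,:560]=b; o[:440,562:562+237]=a[:,:237]; cv2.imwrite("pics/t5.png",o[:,:,::-1])
s=env.state(); print(s["t"],s["position"],s["wrist_force"])
```

```text
14.6 [ 0.53911717 -0.066318    0.24359248] [ 0.03774144 -0.00958632 -0.67167226]
```

View pics/t5.png

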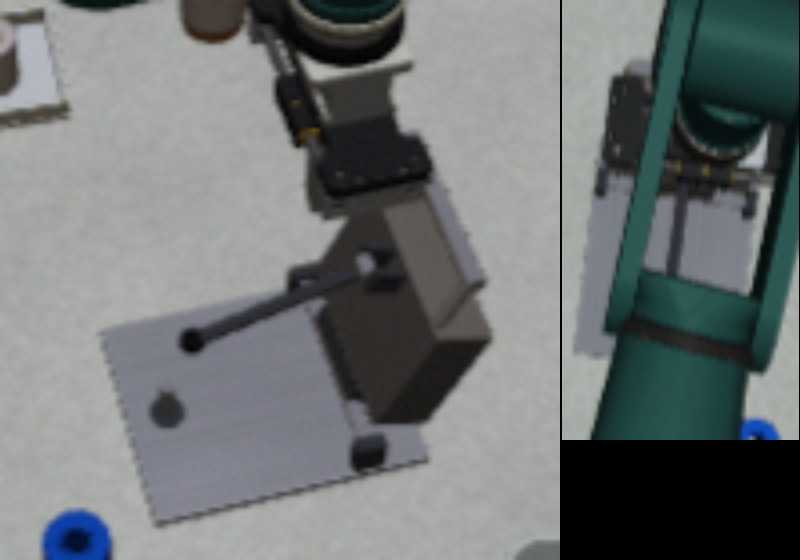

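The leg is down: the side crop shows it running from the pivot at (370,265) to the foot at (190,340), above the spindle. Next I'll turn the tool to straddle the rail.

Request:
drive_tool(
  targets=[
    {"jaw":0.1,"x":0,"y":0,"z":-0.03,"wx":0,"wy":0,"wz":0},
    {"jaw":0.1,"x":0,"y":0,"z":-0.06,"wx":0,"wy":0,"wz":0.17},
    {"jaw":0.1,"x":-0.01,"y":0,"z":-0.06,"wx":0,"wy":0,"wz":0.34},
    {"jaw":0.1,"x":-0.02,"y":0,"z":-0.06,"wx":0,"wy":0,"wz":0.51},
    {"jaw":0.1,"x":-0.03,"y":0,"z":-0.06,"wx":0,"wy":0,"wz":0.68},
    {"jaw":0.1,"x":-0.04,"y":0,"z":-0.06,"wx":0,"wy":0,"wz":0.85},
    {"jaw":0.1,"x":-0.05,"y":0,"z":-0.06,"wx":0,"wy":0,"wz":1.02},
    {"jaw":0.1,"x":-0.06,"y":0,"z":-0.06,"wx":0,"wy":0,"wz":1.19},
    {"jaw":0.1,"x":-0.07,"y":0,"z":-0.06,"wx":0,"wy":0,"wz":1.36},
    {"jaw":0.1,"x":-0.08,"y":0,"z":-0.06,"wx":0,"wy":0,"wz":1.5},
    {"jaw":0.1,"x":-0.093,"y":0,"z":-0.06,"wx":0,"wy":0,"wz":1.571},
    {"jaw":0.1,"x":-0.093,"y":0,"z":-0.06,"wx":0,"wy":0,"wz":1.571},
    {"jaw":0.1,"x":-0.093,"y":0,"z":-0.06,"wx":0,"wy":0,"wz":1.571},
    {"jaw":0.1,"x":-0.093,"y":0,"z":-0.06,"wx":0,"wy":0,"wz":1.571},
  ],
)

```text
t: 16.35
position: [0.6311, -0.0777, 0.3037]
tool_rot: [3.141, -0.0, 1.447]
wrist_force: [-0.6, -0.2, -0.3]
finger_gap: 0.0517
grip_force: 0.0
```

Run:
```python
from h import *
im=env.get_image("wrist"); S=env.get_image("side")
o=np.zeros((384,800,3),np.uint8); o[:,:410]=im["color"][:,51:461]; o[:,412:796]=cv2.resize(S["color"][160:256,240:336],(384,384)); cv2.imwrite("pics/w6.png",o[:,:,::-1])
s=env.state(); print(s["t"],s["position"],s["tool_rot"],s["finger_gap"],s["joint_pos"].round(2))
def wp(X):
    c=np.array(im["R"])@X+im["t"]; f=192/np.tan(np.radians(im["fov_y"]/2)); th=np.arctan2(np.hypot(c[0],c[1]),c[2]); k=f*th/np.hypot(c[0],c[1]); return im["cx"]+k*c[0]-51,im["cy"]+k*c[1]
m=np.array([.631,-.077,.208]); yv=np.array([.1237,.9923,0])
for k in (.062,0,-.062): print(np.round(wp(m+k*yv),1), np.round((np.array(proj(S,m+k*yv))-[240,160])*4+[412,0],1))
```

```text
16.45 [ 0.63110113 -0.07772822  0.30384392] [ 3.14112701e+00 -5.70155543e-05  1.44712547e+00] 0.0516404540478221 [-0.21  0.29  0.94  0.    1.91 -0.09]
[211.  124.8] [702.7  97.7]
[210.9 189.5] [732.2 162.6]
[210.8 246.9] [763.4 231.2]
```

View pics/w6.png

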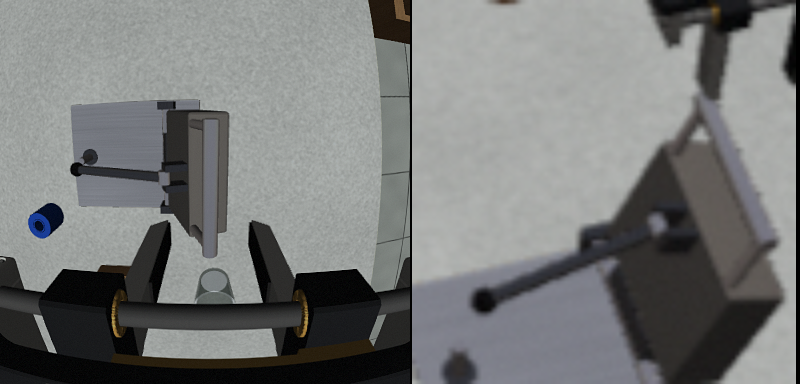

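The wrist view shows the rail at column about 210, midway between the fingers and as predicted (211). Descending and gripping.

Request:
drive_tool(
  targets=[
    {"jaw":0.1,"x":0,"y":0,"z":0.03,"wx":0,"wy":0,"wz":0},
    {"jaw":0.1,"x":0,"y":0,"z":0.06,"wx":0,"wy":0,"wz":0},
    {"jaw":0.1,"x":0,"y":0,"z":0.09,"wx":0,"wy":0,"wz":0},
    {"jaw":0.1,"x":0,"y":0,"z":0.11,"wx":0,"wy":0,"wz":0},
    {"jaw":0.1,"x":0,"y":0,"z":0.115,"wx":0,"wy":0,"wz":0},
    {"jaw":0.1,"x":0,"y":0,"z":0.115,"wx":0,"wy":0,"wz":0},
    {"jaw":-1,"x":0,"y":0,"z":0.115,"wx":0,"wy":0,"wz":0},
    {"jaw":-1,"x":0,"y":0,"z":0.115,"wx":0,"wy":0,"wz":0},
    {"jaw":-1,"x":0,"y":0,"z":0.115,"wx":0,"wy":0,"wz":0},
    {"jaw":-1,"x":0,"y":0,"z":0.115,"wx":0,"wy":0,"wz":0},
    {"jaw":-1,"x":0,"y":0,"z":0.115,"wx":0,"wy":0,"wz":0},
  ],
)

```text
t: 17.82
position: [0.6315, -0.0778, 0.1887]
tool_rot: [3.141, -0.0, 1.447]
wrist_force: [0.2, -0.6, 0.7]
finger_gap: 0.0149
grip_force: 30.0
```

Request:
drive_tool(
  targets=[
    {"jaw":-1,"x":0,"y":-0.0064,"z":-0.0026,"wx":-0.04,"wy":0,"wz":0},
    {"jaw":-1,"x":0,"y":-0.0129,"z":-0.0048,"wx":-0.08,"wy":0,"wz":0},
    {"jaw":-1,"x":0,"y":-0.0195,"z":-0.0069,"wx":-0.12,"wy":0,"wz":0},
    {"jaw":-1,"x":0,"y":-0.0262,"z":-0.0086,"wx":-0.16,"wy":0,"wz":0},
    {"jaw":-1,"x":0,"y":-0.0329,"z":-0.0102,"wx":-0.2,"wy":0,"wz":0},
    {"jaw":-1,"x":0,"y":-0.0397,"z":-0.0114,"wx":-0.24,"wy":0,"wz":0},
    {"jaw":-1,"x":0,"y":-0.0465,"z":-0.0123,"wx":-0.28,"wy":0,"wz":0},
    {"jaw":-1,"x":0,"y":-0.0534,"z":-0.013,"wx":-0.32,"wy":0,"wz":0},
    {"jaw":-1,"x":0,"y":-0.0585,"z":-0.0133,"wx":-0.35,"wy":0,"wz":0},
    {"jaw":-1,"x":0,"y":-0.0585,"z":-0.0133,"wx":-0.35,"wy":0,"wz":0},
    {"jaw":-1,"x":0,"y":-0.0585,"z":-0.0133,"wx":-0.35,"wy":0,"wz":0},
    {"jaw":-1,"x":0,"y":-0.0585,"z":-0.0133,"wx":-0.35,"wy":0,"wz":0},
    {"jaw":-1,"x":0,"y":-0.0585,"z":-0.0133,"wx":-0.35,"wy":0,"wz":0},
    {"jaw":-1,"x":0,"y":-0.0585,"z":-0.0133,"wx":-0.35,"wy":0,"wz":0},
  ],
)

```text
t: 19.58
position: [0.5737, -0.0702, 0.202]
tool_rot: [2.791, -0.001, 1.447]
wrist_force: [1.4, 3.9, 1.1]
finger_gap: 0.0155
grip_force: 30.0
```

Run:
```python
from h import *
S=env.get_image("side"); im=env.get_image("wrist")
o=np.zeros((480,800,3),np.uint8); o[:,:480]=cv2.resize(S["color"][160:280,230:350],(480,480)); o[:240,480:]=cv2.resize(im["color"],(320,240)); cv2.imwrite("pics/w7.png",o[:,:,::-1])
s=env.state(); print(s["t"],s["position"],s["tool_rot"],s["finger_gap"],s["wrist_force"],s["grip_force"])
R=Ro.from_euler("xyz",s["tool_rot"]).as_matrix(); g=s["position"]-.019*R[:,2]
yaw=-.124; h=g-np.array([.505,-.062,.03]); a=h@[np.cos(yaw),np.sin(yaw),0]-.06
print("rail",g,"a",a,"h",h[2],"lean",np.arctan2(a,h[2]),"r",np.hypot(a,h[2]))
fr=lambda p:(np.array(proj(S,p))-[230,160])*4
E_=np.array([.505,-.062,0]);Rz=Ro.from_euler("z",yaw).as_matrix()
for n,p in (("railL",[.06,.07,.22]),("railR",[.06,-.07,.22]),("spindle",[-.077,0,.05])): print(n,fr(Rz@np.array(p)+E_).round(0))
```

```text
19.675 [ 0.5736655  -0.07018027  0.20202682] [ 2.79097388e+00 -7.71086272e-04  1.44715706e+00] 0.015152933922245397 [1.26992446 3.59432287 2.59701443] 29.99839872121811
rail [ 0.56718752 -0.06938909  0.21987086] a 0.0026239387713213186 h 0.18987086340231826 lean 0.013818717113327461 r 0.18988899342462545
railL [243.  98.]
railR [307. 252.]
spindle [ 86. 342.]
```

View pics/w7.png

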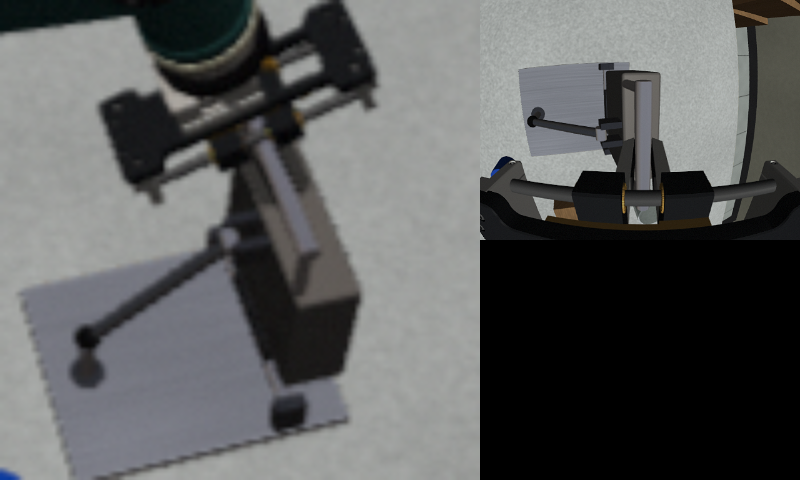

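The display is upright: the rail's right end is at (312,252) against (307,252) for exactly upright, a lean of about 0.014 rad. The foot sits on the spindle at (87,338), and the grip is firm at 30 N. Handing in.

```bash
python3 -c "
from plant import env
print(env.finish_job())"
```

```text
the job is handed in; nothing more can be done
None
```

The job is handed in, though no verdict was returned: the roll is standing released in the larger tray, the leg is down on the spindle, and the display is held upright by its rail at about 0.014 rad of lean, with the box, bottle and beaker never approached.

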